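# Unlatch and open the red tube cooler

## Robot

A 7-joint arm with a two-finger parallel gripper is mounted at the origin on the work surface. World frame = base frame: x ahead of the robot, y to its left, z up, the work surface at z = 0. Lengths are in m, angles in degrees, forces in N, time in s.
With the tool pointing down it reaches from about 0.425 to 0.975 m from the base axis. Payload 16.7 kg.
Tool frame: the origin (TCP) lies midway between the tips of the shut fingers; the grasp point (between the pads) lies 19 mm behind it (ctrl.tcp_to_grasp is the distance from the TCP to the grasp point, in m); z points along the fingers, y is the direction in which the jaws open and shut (so a half turn about z gives the same grasp; the last joint's range is limited). The gripper opens to 85 mm and grips with 20 to 120 N. Pads are 22 mm wide; open, the fingers measure 114 mm over their backs; the gripper's body (76 mm by 85 mm) begins 54 mm behind the grasp point. The pads swing forward as they close: fully open they stand 13 mm farther back than shut.
Start: joints at [57.038, 24.414, 4.234, 92.017, -1.954, 63.644, -3.845], TCP at [0.279, -0.615, 0.231] pointing down, gripper open.
Joint ranges: [-163.25, 163.25], [-28.42, 122.38], [-70.27, 78.77], [12.13, 141.07], [-58.53, 238.53], [9.26, 117.41], [-156.51, 156.51]. Speed limits (degrees/s): [108.29, 108.29, 136.94, 136.94, 172.46, 172.46, 172.46].

## Interface

Orientations are given as [roll, pitch, yaw] about the fixed x, y, z axes, in that order (R = Rz(yaw) Ry(pitch) Rx(roll)).
In Python, from station import ctrl gives the robot as it stands.
- The arm moves only by the tool step_arm, never from a script. Its argument "motion" is text: rows parted by semicolons, each of 4 numbers parted by spaces: the shift along the tool's x, y, z in m, then the turn about the tool's z in units of 6 degrees (1.0 is 6 degrees). In form: tx ty tz roll; .... A call has 1 to 5 rows; each row is the pose to reach, as a shift and turn from the pose commanded when the call began, along the tool's axes at that moment; what a row does not reach only later rows make up. A row lasts 1/10 s, in which the tool goes at most 50 mm and 8.59 degrees, less where a joint would pass 70% of its speed; a pose out of reach is approached as far as the arm can. A call with a gripper value outside its range is refused whole. "fingers" is the finger opening in m, from 0 to 0.0854, set as the call begins (left out, the last holds). The fingers move at their own pace and stop on an object; "force" is the grip in N (left out, the last holds). Time passes only in rows, so rows that repeat a pose let the fingers close. It gives the time, the measured TCP pose, the force and the opening at its end, in the units of the state.
- ctrl.get_state(): the state, without advancing time (a new reading comes with each control period).
- ctrl.snapshot(name): name is "scene" or "top" or "wrist"; returns a dict with "pixels" (420x560x3 uint8, red, green, blue), "fx", "fy", "cx", "cy" (pixels), "R" (3x3) and "t" (3): a world point X has camera coordinates R X + t. Camera axes: x right, y down, z forward; pixel columns grow to the right and rows downward; lengths in m; the calibration is good to about 2 mm. A picture is of the moment at which its call begins. There is no depth.
- ctrl.finish_job(): hands the job in, once; it reports no verdict.
The state is a dict: "clock": time; "joint_positions": joint angles; "joint_vel": joint speeds; "joint_torque": joint torques, N m; "ee_pos": TCP position; "tool_rot": TCP orientation; "wrist_force": force on the tool from outside, world axes, zero at the start; "torque": the same for the moment, N m; "finger_gap": finger opening in m.
Only numpy, scipy, OpenCV 4.12 (cv2) and the standard library are available. Lean on these libraries where they do the work, as an engineer would, in place of code of your own. Each camera call takes 0.05 s, during which the arm holds its last target. There are 200 camera calls.

## Task

On the tube cooler with the red cover, press the yellow snap tab in until the cover is released, then push the cover back along its guides, away from the tab, until the tube well is completely uncovered and the cover lies flat on the deck behind it. Do it by pressing and pushing with the fingers only: do not lift the cover at any time. Leave the cooler with the blue cover latched and shut, and everything else on the bench where it stands.

Things in the scene. Friction and masses are not known exactly. Their poses are not given: they have to be found in the camera images.
- cooler_red: Tube cooler with the red cover: fixed white housing 280 x 130 x 70 mm. Origin: centre of its underside. Its x runs lengthwise from the tab end (near the robot) to the far end where the cover is parked; z up. Flat deck 70 mm up. Grey guides 9.5 mm high at y +-43.5 to 51 mm; hold-down lips on them, top 82.5 mm up, over y +-37 to 51, x -72.5 to 0 mm. End stop 6 mm high at x = 132 mm.
- well_red (a point): Centre of the tube well's mouth at deck level in that cooler (x = -21 mm in its frame, axes parallel): the open well under the cover is 48 (x) x 56 (y) mm, holding six red-capped tubes whose caps end 6 mm below the deck.
- cover_red: Loose red cover, about 120 g: plate 85 (x) x 84 (y) x 8 mm with a push rib. Origin: centre of its underside, axes as the cooler's. Latched: x = -29, z = 70 mm in the cooler's frame. When the tab lets go, sprung pins nudge it about 10 mm to +x in under 1 s; it then slides to +x (1 to 6 N) up to the end stop (origin at x = 89 mm). A window near its tab-side edge takes the tab's hook.
- rib_red (a point): Centre of the face to push, the tab-side (-x) face of the red cover's upright rib, 50 mm wide (y), 8 mm thick, 22 mm high above the plate. The point is 11 mm above the plate's top, 16 mm to +x of the cover's origin and 19 mm above its underside. Axes as the cover's. The plate lies open in front of it for 58 mm.
- tab_red_top (a point): Centre of the top face of the yellow snap tab of the cooler with the red cover: a block 26 (x) x 36 (y) mm at the cooler's robot-side end, x = -99 mm in its frame; top 90 mm above the table (20 mm above the deck) at rest. Moves down with the tab.
- tab_red (a joint): How far that tab is pressed straight down, m: 0 at rest, 0.009 fully in (solid stop). Spring 1.5 N at the start to 4.2 N fully in, plus a few N friction at the hook; the cover is let go at about 0.006. The tab springs back when left.
- cooler_blue: Tube cooler with the blue cover: fixed white housing 280 x 130 x 70 mm. Origin: centre of its underside. Its x runs lengthwise from the tab end (near the robot) to the far end where the cover is parked; z up. Flat deck 70 mm up. Grey guides 9.5 mm high at y +-43.5 to 51 mm; hold-down lips on them, top 82.5 mm up, over y +-37 to 51, x -72.5 to 0 mm. End stop 6 mm high at x = 132 mm.
- well_blue (a point): Centre of the tube well's mouth at deck level in that cooler (x = -21 mm in its frame, axes parallel): the open well under the cover is 48 (x) x 56 (y) mm, holding six red-capped tubes whose caps end 6 mm below the deck.
- cover_blue: Loose blue cover, about 120 g: plate 85 (x) x 84 (y) x 8 mm with a push rib. Origin: centre of its underside, axes as the cooler's. Latched: x = -29, z = 70 mm in the cooler's frame. When the tab lets go, sprung pins nudge it about 10 mm to +x in under 1 s; it then slides to +x (1 to 6 N) up to the end stop (origin at x = 89 mm). A window near its tab-side edge takes the tab's hook.
- rib_blue (a point): Centre of the face to push, the tab-side (-x) face of the blue cover's upright rib, 50 mm wide (y), 8 mm thick, 22 mm high above the plate. The point is 11 mm above the plate's top, 16 mm to +x of the cover's origin and 19 mm above its underside. Axes as the cover's. The plate lies open in front of it for 58 mm.
- tab_blue_top (a point): Centre of the top face of the yellow snap tab of the cooler with the blue cover: a block 26 (x) x 36 (y) mm at the cooler's robot-side end, x = -99 mm in its frame; top 90 mm above the table (20 mm above the deck) at rest. Moves down with the tab.
- tab_blue (a joint): How far that tab is pressed straight down, m: 0 at rest, 0.009 fully in (solid stop). Spring 1.5 N at the start to 4.2 N fully in, plus a few N friction at the hook; the cover is let go at about 0.006. The tab springs back when left.
- rack_green: Bystander: loose green tube rack with red-capped tubes, 220 x 100 mm, 89 mm high over the caps. Origin: centre of underside.
- rack_yellow: Bystander: loose yellow tube rack with red-capped tubes, 220 x 100 mm, 89 mm high over the caps. Origin: centre of underside.
- jar: Bystander: loose specimen jar with orange cap, 60 mm across, 75 mm high. Origin: centre of underside.
- spray: Bystander: loose white bottle with blue cap, 60 mm across, 150 mm high. Origin: centre of underside.
- timer: Bystander: loose flat white timer, 55 x 70 x 18 mm. Origin: centre of underside.
- scanner: Bystander: loose black barcode scanner on a foot 90 x 70 mm, 125 mm high. Origin: centre of underside.
There are look-alikes about, which are no part of the job. Several things have the shape of the cover_red; the one meant has the colours described above. There is more than one size of the cover_blue; the job needs the middle-sized.

How it is judged:
By the outcome, as a careful person would: the job done as asked, in the order asked, and still so for the second after the job is handed in, with the robot touching nothing.
It also fails if it takes over 38 s, if anything falls off the work surface, if the arm or the gripper's body presses on something with over 40 N, if the wrist force passes 120 N, or if a joint passes its speed limit or range.

## Working session

There is one attempt and no reset: what is moved stays moved. The work goes in short steps, Python scripts to look and compute and a tool call to move; the robot and the scene stay as the last step left them, time stands still between calls to the robot, and variables do not carry over. Pictures are saved under pics/ and viewed, about 8 in all and at most 12, crops included, and the job is handed in when it is done.

Besides the shell and the picture viewer there is one more tool, called by a JSON object that holds its "op" and its "data". step_arm: Moves the arm, as the interface text tells. Its arguments: {"type":"object","properties":{"motion":{"type":"string"},"fingers":{"type":"number"},"force":{"type":"number"}},"required":["motion"]}

```bash
mkdir -p pics
cat > h.py <<'E'
import numpy as np, cv2
from station import ctrl
def snap(n,f=None):
    s=ctrl.snapshot(n)
    if f: cv2.imwrite('pics/'+f,cv2.cvtColor(np.asarray(s['pixels']),cv2.COLOR_RGB2BGR))
    np.savez('pics/'+n+'.npz',**s)
    return s
def load(n): return dict(np.load('pics/'+n+'.npz'))
def ray(s,u,v,z):
    R=np.array(s['R']);t=np.array(s['t']);c=-R.T@t
    d=R.T@np.array([(u-s['cx'])/s['fx'],(v-s['cy'])/s['fy'],1]);return c+d*(z-c[2])/d[2]
def proj(s,X):
    p=np.array(s['R'])@np.array(X)+np.array(s['t']);return np.array([s['fx']*p[0]/p[2]+s['cx'],s['fy']*p[1]/p[2]+s['cy']])
E
python3 - <<'E'
from h import *
a=snap('top');b=snap('scene')
im=np.vstack([a['pixels'],b['pixels']])
cv2.imwrite('pics/a.png',cv2.cvtColor(a['pixels'],cv2.COLOR_RGB2BGR));cv2.imwrite('pics/b.png',cv2.cvtColor(b['pixels'],cv2.COLOR_RGB2BGR))
s=ctrl.get_state();print(s['clock'],s['ee_pos'],s['tool_rot'],s['wrist_force'],s['finger_gap'])
E
```

```text
0.1 [ 0.27864445 -0.61439026  0.23065846] [-1.79932254e+02  3.57671960e-03  2.43948027e+01] [0.2592332  0.20456077 0.10502751] 0.08556508182587348
```

View pics/a.png

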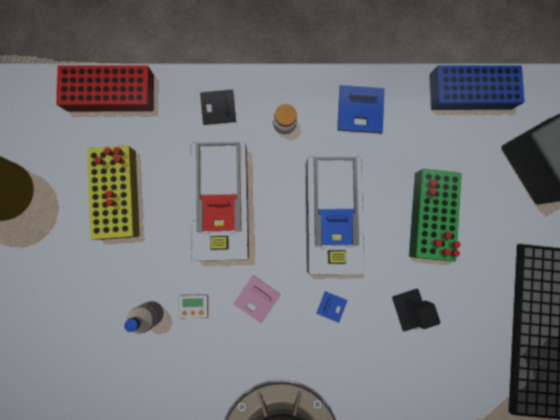

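View pics/b.png

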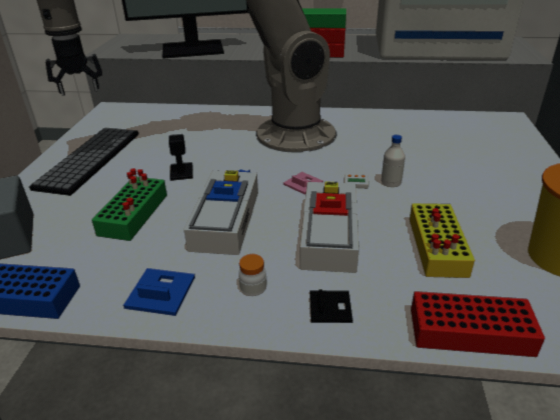

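The top view shows the red-covered cooler at about (219,200), with its tab at (219,243) and its cover at (219,213). Things it could be confused with:
- the pink cover (258,298) and the black cover (217,107), both loose on the bench
- the blue cooler (335,215), with its tab at (338,257)
- the large blue cover (361,108) and the small blue cover (332,306)

I choose the red one at (219,213). Next I measure it and check it in a crop.

Run:
```python
from h import *
a=load('top');b=load('scene')
for n,s,(u0,v0,u1,v1) in (('top',a,(185,185,252,265)),('scene',b,(295,175,365,225))):
    hsv=cv2.cvtColor(s['pixels'],cv2.COLOR_RGB2HSV);m0=np.zeros(hsv.shape[:2],np.uint8);m0[v0:v1,u0:u1]=255
    for c,z,ms in (('yel',.09,cv2.inRange(hsv,(22,120,60),(35,255,255))),('red',.078,cv2.inRange(hsv,(0,150,60),(8,255,255))|cv2.inRange(hsv,(172,150,60),(180,255,255)))):
        cs,_=cv2.findContours(ms&m0,cv2.RETR_EXTERNAL,cv2.CHAIN_APPROX_NONE)
        for q in sorted(cs,key=cv2.contourArea)[::-1][:3]:
            if cv2.contourArea(q)<15: continue
            w=np.array([ray(s,*p[0],z)[:2] for p in q],np.float32)
            r=cv2.minAreaRect(w*1000);print(n,c,cv2.contourArea(q),cv2.boundingRect(q),np.round(r[0],1),np.round(r[1],1),round(r[2],1))
# housing corners white/grey guides
g=cv2.cvtColor(a['pixels'],cv2.COLOR_RGB2BGR)[130:275,180:375]
cv2.imwrite('pics/c.png',cv2.resize(g,None,fx=4,fy=4,interpolation=cv2.INTER_CUBIC))
R=np.array(a['R']);print(-R.T@a['t'],a['fx'])
```

```text
top yel 153.5 (211, 237, 16, 12) [481.1 135.5] [34.4 25.1] 89.1
top red 1000.0 (201, 195, 35, 35) [552.2 138.3] [79.2 79.6] 89.3
scene yel 106.5 (324, 182, 14, 11) [503.1 134.4] [48.4 33.1] 1.0
scene red 595.0 (313, 193, 35, 22) [558.6 135.9] [92.8 82.1] 0.0
[0.47437366 0.02074681 0.99844662] 394.10579430232616
```

View pics/c.png

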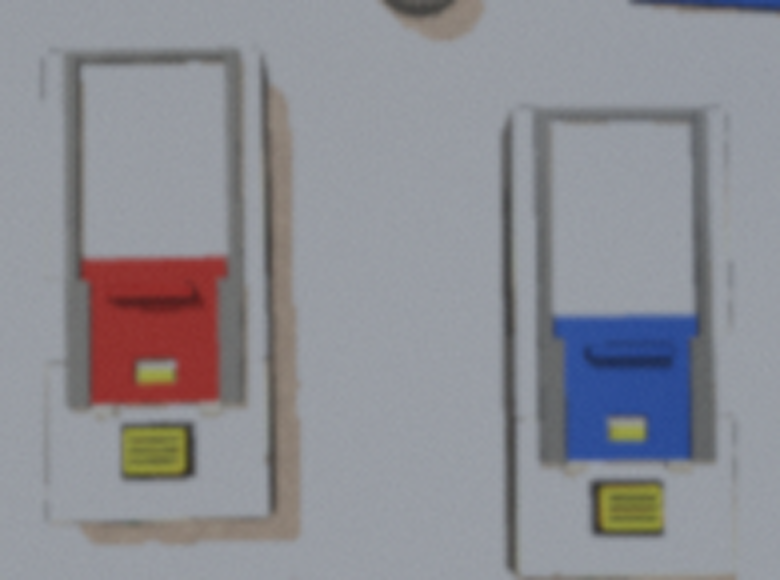

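The crop confirms it: red cover latched, with the yellow tab below it at crop (155,451) and intact guides. Next I get the cooler axis from the guide ends and plan the move.

Run:
```python
from h import *
a=load('top');f=lambda u,v,z:ray(a,180+u/4-.375,130+v/4-.375,z)[:2]*1000
b1=f(68,405,.0825);b2=f(244,405,.0825);t1=f(65,52,.0795);t2=f(243,50,.0795)
B=(b1+b2)/2;T=(t1+t2)/2;d=T-B
print(b1,b2,t1,t2,'yaw',np.degrees(np.arctan2(d[1],d[0])),np.hypot(*d))
print('tab',f(154.5,451,.09),'cover low edge',f(90,403,.078),f(218,405,.078),'hi',f(82,259,.078),f(228,259,.078))
```

```text
[508.68126476 186.54773636] [507.11493502  85.41790371] [716.89440495 189.33935956] [717.32171218  84.67656797] yaw 0.28075116214147744 209.21247029602068
tab [481.3736737  136.05512465] cover low edge [509.81224356 174.70371219] [507.5090937  100.79876542] hi [593.96084239 179.44324575] [592.92371004  94.45487669]
```

{"op": "step_arm", "data": {"motion": "0 0 0 1.4; 0 0 0 2.8; 0 0 0 3.9; 0 0 0 3.9; 0 0 0 3.9", "fingers": 0}}

```text
clock: 0.6
ee_pos: [0.2789, -0.6145, 0.231]
tool_rot: [-180.0, 0.0, 1.2]
wrist_force: [0.1, -1.0, 0.1]
finger_gap: 0.0126
```

{"op": "step_arm", "data": {"motion": "0.03 -0.03 0 0; 0.06 -0.06 0 0; 0.09 -0.09 0 0; 0.11 -0.13 0 0; 0.12 -0.17 0 0"}}

```text
clock: 1.1
ee_pos: [0.3976, -0.4406, 0.231]
tool_rot: [-180.0, -0.0, 1.3]
wrist_force: [0.4, -0.2, 0.6]
finger_gap: 0.0001
```

{"op": "step_arm", "data": {"motion": "0.01 -0.04 0 0; 0.02 -0.08 0 0; 0.03 -0.12 0 0; 0.04 -0.16 0 0; 0.05 -0.2 0 0"}}

```text
clock: 1.6
ee_pos: [0.4424, -0.2402, 0.2315]
tool_rot: [180.0, -0.0, 1.2]
wrist_force: [0.5, -0.8, 0.6]
finger_gap: -0.0003
```

{"op": "step_arm", "data": {"motion": "0.01 -0.04 0 0; 0.02 -0.08 0 0; 0.03 -0.12 0 0; 0.04 -0.16 0 0; 0.05 -0.2 0 0"}}

```text
clock: 2.1
ee_pos: [0.489, -0.0394, 0.2316]
tool_rot: [180.0, -0.0, 1.2]
wrist_force: [0.2, -0.7, -0.5]
finger_gap: 0.0001
```

{"op": "step_arm", "data": {"motion": "0 -0.04 0 0; 0 -0.08 0 0; 0 -0.12 0 0; 0 -0.15 0 0; 0 -0.15 0 0"}}

```text
clock: 2.6
ee_pos: [0.4859, 0.1132, 0.2316]
tool_rot: [-179.9, -0.0, 1.5]
wrist_force: [0.2, -0.3, -0.7]
finger_gap: -0.0001
```

{"op": "step_arm", "data": {"motion": "-0.0045 -0.023 0 0; -0.0045 -0.023 0.04 0; -0.0045 -0.023 0.08 0; -0.0045 -0.023 0.115 0; -0.0045 -0.023 0.115 0"}}

```text
clock: 3.1
ee_pos: [0.479, 0.1305, 0.1129]
tool_rot: [179.9, 0.4, 1.1]
wrist_force: [0.1, -0.0, 1.2]
finger_gap: -0.0
```

Run:
```python
from h import *
s=snap('wrist');t=snap('scene')
g=np.hstack([s['pixels'][:,:],cv2.resize(t['pixels'][140:260,270:390],(420,420),interpolation=cv2.INTER_CUBIC)])
cv2.imwrite('pics/d.png',cv2.resize(cv2.cvtColor(g,cv2.COLOR_RGB2BGR),None,fx=.8,fy=.8))
st=ctrl.get_state();print(st['ee_pos'],proj(s,st['ee_pos'])*.8)
```

```text
[0.481501   0.13158346 0.11692899] [220.19678486 210.27589443]
```

View pics/d.png

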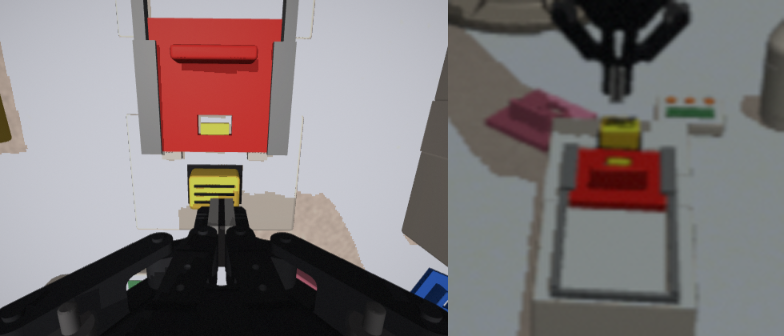

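The picture shows the fingertips at about (220,205), with the yellow tab at (189–240, 169–208). The cover is still latched. I now ray-cast the tab from this closer view.

Run:
```python
from h import *
s=load('wrist');f=lambda u,v,z:np.round(ray(s,u/.8,v/.8,z)*1000,1)
print(ctrl.get_state()['ee_pos'],f(189,170,.09),f(239.5,169,.09),'plate',f(160,152,.078),f(268,151,.078),f(147,18,.078),f(283,18,.078),'rib top',f(171,62,.1),f(257,59,.1))
print('guides',f(142,154,.0825),f(289,154,.0825),f(134,40,.0825),f(296,40,.0825))
```

```text
[0.481501   0.13158346 0.11692899] [498.4 153.3  90. ] [499.7 118.7  90. ] plate [508.  175.4  78. ] [510.   97.8  78. ] [593.6 179.3  78. ] [595.1  94.2  78. ] rib top [565.7 161.2 100. ] [568.2 112.  100. ]
guides [507.3 187.   82.5] [509.1  83.8  82.5] [580.1 187.   82.5] [581.8  86.   82.5]
```

{"op": "step_arm", "data": {"motion": "0 0 0 0; 0 0 0 0"}}

```text
clock: 3.4
ee_pos: [0.4824, 0.1321, 0.1181]
tool_rot: [-180.0, -0.2, 1.0]
wrist_force: [0.2, 0.9, -0.9]
finger_gap: 0.0
```

{"op": "step_arm", "data": {"motion": "0 -0.004 0.01 0; 0 -0.004 0.02 0; 0 -0.004 0.024 0; 0 -0.004 0.024 0; 0 -0.004 0.024 0"}}

```text
clock: 3.9
ee_pos: [0.4812, 0.1359, 0.0922]
tool_rot: [180.0, 0.0, 1.0]
wrist_force: [-0.3, 0.1, 0.4]
finger_gap: -0.0004
```

{"op": "step_arm", "data": {"motion": "0 0 0.002 0; 0 0 0.004 0; 0 0 0.006 0; 0 0 0.008 0; 0 0 0.008 0"}}

```text
clock: 4.4
ee_pos: [0.4815, 0.136, 0.0842]
tool_rot: [-180.0, -0.0, 1.0]
wrist_force: [0.6, -0.4, 0.8]
finger_gap: -0.0
```

{"op": "step_arm", "data": {"motion": "0 0 0.001 0; 0 0 0.002 0; 0 0 0.002 0"}}

```text
clock: 4.7
ee_pos: [0.4814, 0.136, 0.0823]
tool_rot: [-180.0, -0.0, 1.0]
wrist_force: [1.6, -0.3, 3.4]
finger_gap: -0.0003
```

Run:
```python
from h import *
s=snap('wrist');t=snap('scene')
g=np.hstack([s['pixels'][:,:],cv2.resize(t['pixels'][140:260,270:390],(420,420),interpolation=cv2.INTER_CUBIC)])
cv2.imwrite('pics/e.png',cv2.resize(cv2.cvtColor(g,cv2.COLOR_RGB2BGR),None,fx=.8,fy=.8))
st=ctrl.get_state();print(st['ee_pos'],st['wrist_force'])
```

```text
[0.48145118 0.13596671 0.08244187] [0.92359467 0.75916896 3.42099434]
```

View pics/e.png

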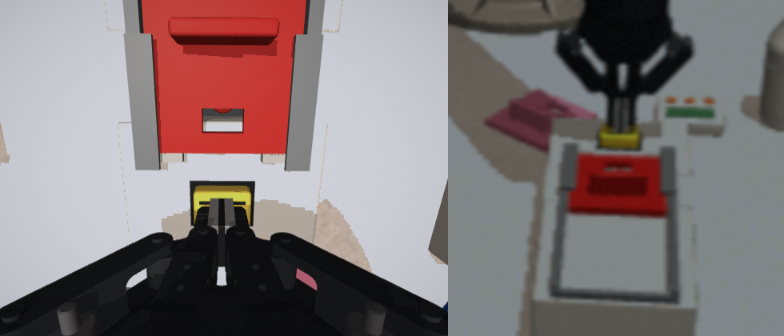

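In the picture the tab is pressed in. The yellow hook has gone from the window (222,121), and the gap with the pins at (175,158) shows the cover has begun its nudge. I press 2 mm further and hold.

{"op": "step_arm", "data": {"motion": "0 0 0.001 0; 0 0 0.002 0; 0 0 0.002 0; 0 0 0.002 0; 0 0 0.002 0"}}

```text
clock: 5.3
ee_pos: [0.4814, 0.136, 0.0808]
tool_rot: [-180.0, -0.0, 1.0]
wrist_force: [-2.1, -0.4, 14.4]
finger_gap: -0.0001
```

{"op": "step_arm", "data": {"motion": "0 0 0 0; 0 0 0 0; 0 0 0 0; 0 0 0 0; 0 0 0 0"}}

```text
clock: 5.8
ee_pos: [0.4814, 0.136, 0.0807]
tool_rot: [-180.0, -0.0, 1.0]
wrist_force: [-2.3, -0.4, 14.1]
finger_gap: -0.0003
```

Run:
```python
from h import *
s=snap('wrist')
hsv=cv2.cvtColor(s['pixels'],cv2.COLOR_RGB2HSV)
m=cv2.inRange(hsv,(0,150,60),(8,255,255))|cv2.inRange(hsv,(172,150,60),(180,255,255))
m[:,:150]=0;m[:,420:]=0;m[230:]=0
v=[np.where(m[:,c])[0].max() for c in (220,235,330,340)]
print(v,[np.round(ray(s,c,y,.078)*1000,1) for c,y in zip((220,235,330,340),v)],ctrl.get_state()['wrist_force'])
```

```text
[np.int64(190), np.int64(190), np.int64(191), np.int64(191)] [array([517.7, 163.7,  78. ]), array([517.8, 156.7,  78. ]), array([518. , 111.8,  78. ]), array([518.1, 107.1,  78. ])] [-3.56214584 -0.13194281 14.6923483 ]
```

The cover edge moved from 509 to 518 mm, so the cover is released and nudged. I lift off the tab, move in front of the rib and come down.

{"op": "step_arm", "data": {"motion": "0 0 -0.02 0; 0 0 -0.035 0; 0.033 0 -0.035 0; 0.065 0 -0.035 0; 0.065 0 -0.035 0"}}

```text
clock: 6.35
ee_pos: [0.5493, 0.1368, 0.1151]
tool_rot: [-180.0, -0.1, 0.9]
wrist_force: [0.0, -0.0, 0.4]
finger_gap: 0.0004
```

{"op": "step_arm", "data": {"motion": "0 0 0 0; 0 0 0.012 0; 0 0 0.022 0; 0 0 0.027 0; 0 0 0.027 0"}}

```text
clock: 6.85
ee_pos: [0.5453, 0.1369, 0.0872]
tool_rot: [180.0, 0.1, 1.0]
wrist_force: [0.3, -0.7, -0.3]
finger_gap: 0.0004
```

Run:
```python
from h import *
s=snap('wrist');t=snap('scene')
g=np.hstack([s['pixels'][:,:],cv2.resize(t['pixels'][140:260,270:390],(420,420),interpolation=cv2.INTER_CUBIC)])
cv2.imwrite('pics/f.png',cv2.resize(cv2.cvtColor(g,cv2.COLOR_RGB2BGR),None,fx=.8,fy=.8))
st=ctrl.get_state();print(st['ee_pos'],st['wrist_force'])
```

```text
[0.54610308 0.13713019 0.08824611] [0.38956474 0.27527217 0.11229955]
```

View pics/f.png

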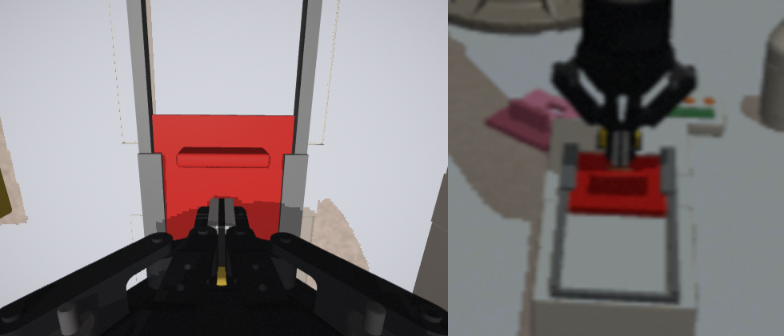

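The fingers are over the plate, in front of the rib at (223,157), and centred. I push along tool +x.

{"op": "step_arm", "data": {"motion": "0 0 0.003 0; 0.006 0 0.003 0; 0.012 0 0.003 0; 0.018 0 0.003 0; 0.024 0 0.003 0"}}

```text
clock: 7.45
ee_pos: [0.5707, 0.1375, 0.0854]
tool_rot: [180.0, 0.0, 1.0]
wrist_force: [-4.0, 0.4, 3.1]
finger_gap: -0.0001
```

{"op": "step_arm", "data": {"motion": "0.007 0 0 0; 0.014 0 0 0; 0.021 0 0 0; 0.028 0 0 0; 0.035 0 0 0"}}

```text
clock: 7.95
ee_pos: [0.6059, 0.1381, 0.0853]
tool_rot: [-180.0, -0.0, 1.0]
wrist_force: [-1.7, 0.7, 1.2]
finger_gap: -0.0003
```

{"op": "step_arm", "data": {"motion": "0.007 0 0 0; 0.014 0 0 0; 0.021 0 0 0; 0.028 0 0 0; 0.035 0 0 0"}}

```text
clock: 8.45
ee_pos: [0.6408, 0.1387, 0.0853]
tool_rot: [-180.0, 0.0, 1.0]
wrist_force: [-0.9, -0.1, 1.1]
finger_gap: -0.0
```

Run:
```python
from h import *
s=snap('wrist');t=snap('scene')
g=np.hstack([s['pixels'][:,:],cv2.resize(t['pixels'][140:260,270:390],(420,420),interpolation=cv2.INTER_CUBIC)])
cv2.imwrite('pics/g.png',cv2.resize(cv2.cvtColor(g,cv2.COLOR_RGB2BGR),None,fx=.8,fy=.8))
st=ctrl.get_state();print(st['ee_pos'],st['wrist_force'])
```

```text
[0.64126428 0.13863808 0.08530061] [-0.37611439 -0.63065742  0.41177051]
```

View pics/g.png

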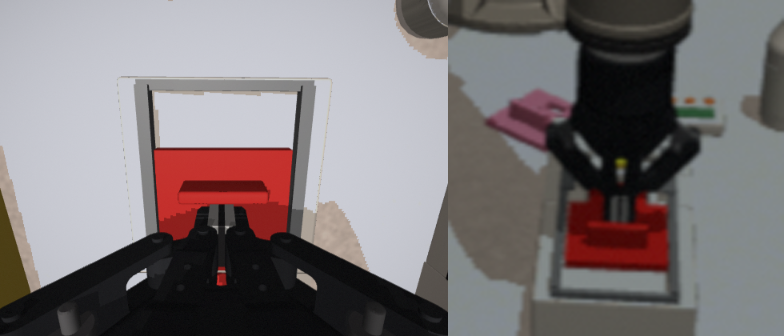

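Run:
```python
from h import *
s=load('wrist');f=lambda u,v,z:np.round(ray(s,u/.8,v/.8,z)*1000,1)
print('lead',f(155,149,.078),f(292,149,.078),'stop inner',f(155,93,.076),f(300,93,.076),'cam',-s['R'].T@s['t'])
```

```text
lead [677.9 179.9  78. ] [679.1  96.8  78. ] stop inner [710.5 178.6  76. ] [711.8  94.6  76. ] cam [0.70888439 0.14013363 0.22875603]
```

{"op": "step_arm", "data": {"motion": "0.006 0 0 0; 0.012 0 0 0; 0.018 0 0 0; 0.022 0 0 0; 0.025 0 0 0"}}

```text
clock: 9.05
ee_pos: [0.6656, 0.1391, 0.0853]
tool_rot: [-180.0, 0.0, 1.0]
wrist_force: [-0.9, 0.0, 1.2]
finger_gap: 0.0
```

{"op": "step_arm", "data": {"motion": "0.002 0 0 0; 0.003 0 0 0; 0.004 0 0 0; 0.005 0 0 0; 0.005 0 0 0"}}

```text
clock: 9.55
ee_pos: [0.6704, 0.1392, 0.0853]
tool_rot: [-180.0, -0.0, 1.0]
wrist_force: [0.1, -0.0, 0.7]
finger_gap: 0.0
```

{"op": "step_arm", "data": {"motion": "-0.008 0 0 0; -0.014 0 0 0; -0.014 0 -0.03 0; -0.014 0 -0.07 0; -0.014 0 -0.11 0"}}

```text
clock: 10.05
ee_pos: [0.6553, 0.1389, 0.1964]
tool_rot: [180.0, 0.1, 1.0]
wrist_force: [0.7, 0.9, -0.0]
finger_gap: -0.0001
```

{"op": "step_arm", "data": {"motion": "-0.03 0 -0.03 0; -0.07 0 -0.05 0; -0.11 0 -0.05 0; -0.14 0.04 -0.05 0; -0.14 0.08 -0.05 0"}}

```text
clock: 10.55
ee_pos: [0.5139, 0.0567, 0.2458]
tool_rot: [180.0, -0.0, 1.2]
wrist_force: [1.1, -0.9, -0.3]
finger_gap: 0.0001
```

{"op": "step_arm", "data": {"motion": "0 0.04 0 0; 0 0.08 0 0; 0 0.12 0 0; 0 0.15 0 0; 0 0.15 0 0"}}

```text
clock: 11.05
ee_pos: [0.5193, -0.0977, 0.2453]
tool_rot: [179.9, -0.0, 0.7]
wrist_force: [0.2, 1.1, -0.0]
finger_gap: 0.0
```

Run:
```python
from h import *
a=snap('top');b=snap('scene')
g=np.hstack([cv2.resize(a['pixels'][125:275,180:380],(480,360),interpolation=cv2.INTER_CUBIC),cv2.resize(b['pixels'][165:275,285:382],(317,360),interpolation=cv2.INTER_CUBIC)])
cv2.imwrite('pics/k.png',cv2.cvtColor(g,cv2.COLOR_RGB2BGR))
print(ctrl.get_state()['ee_pos'])
```

```text
[ 0.5197673  -0.0935406   0.24530417]
```

View pics/k.png

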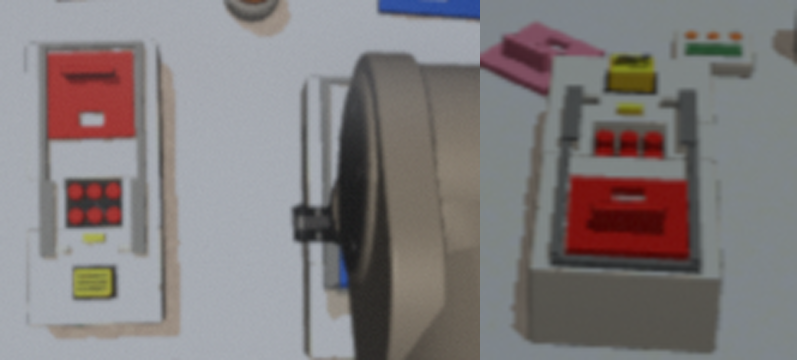

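The picture shows the well open with all six caps clear at (94,203). The red cover lies flat at (90,95) by the end stop, and the tab has sprung back. I do a quick check that the blue cover and the bystanders haven't moved, then hand in.

Run:
```python
from h import *
R0=cv2.imread('pics/b.png')[:,:,::-1];b=load('scene')['pixels']
d=cv2.absdiff(np.ascontiguousarray(R0),b).max(2)
m=cv2.morphologyEx((d>50).astype(np.uint8),cv2.MORPH_OPEN,np.ones((3,3)))
n,_,st,_=cv2.connectedComponentsWithStats(m);print(st[1:][st[1:,4]>15])
hs=[cv2.inRange(cv2.cvtColor(np.ascontiguousarray(x[178:205,200:252]),cv2.COLOR_RGB2HSV),(105,130,50),(125,255,255)) for x in (R0,b)]
print([cv2.boundingRect(x) for x in hs])
print(ctrl.finish_job())
```

```text
[[  38    0   16   27  301]
 [  54    0   25   24  307]
 [ 250    0   18   43  418]
 [ 239   15   10   25  174]
 [ 208   19    3    9   27]
 [  45   25   36   12  226]
 [ 312   28    6    5   27]
 [  46   35   39   52 1170]
 [ 299   41   15   15  160]
 [ 212   50   40   10  228]
 [ 213  104   42   31  534]
 [ 139  113   80   23  927]
 [  69  138   17   13  118]
 [ 313  193   35   23  461]
 [ 311  219   38   26  889]]
[(6, 3, 35, 20), (6, 3, 35, 20)]
the job is handed in; nothing more can be done
None
```

I pressed the red cooler's yellow tab to its stop with the shut fingers. The cover edge then nudged about 9 mm forward, which showed it was released. After lifting off the tab, I pushed the cover by its rib to about 3–4 mm short of the end stop and backed the arm away.

- **Red cooler:** the last picture shows the well fully open with all six tube caps visible, the cover flat behind it and the tab sprung back.
- **Blue cover and bench:** the blue cover's pixels in the scene view are unchanged. The before/after differences in that view lie at the red cover's old and new places and in patches around the arm and its shadow. I judged those patches by position and did not check each one, and I made no separate check for bystanders outside that view.
- **Limits:** the job took about 11 s of the 38 s allowed. The largest wrist force I read was about 15 N, against the 120 N limit.
- **Disagreement:** one wrist-view estimate put the tab's far edge about 4–5 mm farther out than the other measurements. I went with the others, and the press worked.

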